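Click the projector's zoom ring round and lock it

ROBOT

A 6-joint arm with a two-finger parallel gripper is mounted at the origin on the work surface. World frame = base frame: x ahead of the robot, y to its left, z up, the work surface at z = 0. Lengths are in m, angles in rad, forces in N, time in s.
With the tool pointing down it reaches from about 0.35 to 0.975 m from the base axis. Payload 4.9 kg.
Tool frame: the origin (TCP) lies at the very end of the fingers, on their centre line; the grasp point (between the pads) lies 19 mm behind it (manip.grip_depth is the distance from the TCP to the grasp point, in m); z points along the fingers, x is the direction in which the jaws open and shut, and the axes are right-handed (so a half turn about z gives the same grasp; the last joint's range is limited). The gripper opens to 85 mm and grips with 20 to 120 N. Pads are 22 mm wide; open, the fingers measure 114 mm over their backs; the gripper's body (76 mm by 85 mm) begins 54 mm behind the grasp point. The pads swing forward as they close: fully open they stand 13 mm farther back than shut.
Start: joints at [-0.119, 0.053, 1.613, -0, 1.476, -0.119], TCP at [0.625, 0, 0.231] pointing down, gripper open.
Joint ranges: [-3.01, 3.01], [-1.01, 2.22], [0.06, 2.58], [-1.02, 4.17], [0.09, 2.62], [-3.14, 3.14]. Speed limits (rad/s): [2.57, 2.57, 3.14, 3.14, 3.14, 3.14].

INTERFACE

Orientations are given as a unit quaternion [w, x, y, z].
In Python, from plant import manip gives the robot as it stands. The module is installed in compiled form; this text tells all that it offers.
- The arm moves only by the shell command python3 -m crank 'ROWS' [OPENING]. ROWS is JSON, a list of rows, each a list of 4 numbers: the shift along the tool's x, y, z in cm, then the turn about the tool's z in units of 6 degrees (1.0 is 6 degrees). A call has 1 to 10 rows; each row shifts and turns the commanded pose from where the row before left it, along the tool's axes as they then stand; what a row does not reach is not made up. A row lasts 1/12 s, in which the tool goes at most 41.7 mm and 7.16 degrees, less where a joint would pass 70% of its speed; a pose out of reach is approached as far as the arm can. A call with a gripper value outside its range is refused whole. OPENING is the opening, from 0 (shut) to 1 (fully open), set as the call begins (- or left out, the last holds). The fingers move at their own pace and stop on an object; the grip force is fixed at half the most. Time passes only in rows, so rows that do not move let the fingers close. It gives the time, the measured TCP pose, the force and the opening at its end, in the units of the state.
- manip.state(): the state, without advancing time (a new reading comes with each control period).
- manip.grab_frame(name): name is "scene" or "side" or "wrist"; returns a dict with "img" (400x640x3 uint8, red, green, blue), "intrinsics" (3x3 intrinsics, pixels), "D" ([k1, k2, p1, p2, k3] as OpenCV has them; the pictures are not rectified), "position" and "orientation" of the camera in the world. Camera axes: x right, y up, looking along -z (the intrinsics and any distortion apply to the point x, -y, -z); pixel columns grow to the right and rows downward; lengths in m; the calibration is good to about 2 mm. A picture is of the moment at which its call begins. There is no depth.
- manip.job_done(): hands the job in, once; it reports no verdict.
The state is a dict: "time": time; "joint_pos": joint angles; "joint_vel": joint speeds; "joint_efforts": joint torques, N m; "tool_pos": TCP position; "tool_rot": TCP orientation; "contact_force": force on the tool from outside, world axes, zero at the start; "ft_torque": the same for the moment, N m; "gripper_width": opening from 0.0 (shut) to 1.0 (fully open).
Only numpy, scipy, OpenCV 4.12 (cv2) and the standard library are available. Lean on these libraries where they do the work, as an engineer would, in place of code of your own. Each camera call takes 0.05 s, during which the arm holds its last target.

TASK

The projector on the repair bench needs its zoom set before a test: with a fingertip, stroke the top of the knurled zoom ring round until the ring's white index line clicks in at the long, wide mark on the silver collar next to the ring. Then push the little locking slide on the metal deck fully home towards the lens. Do it all by touch: pick nothing up, and leave the other things lying where they are.

Things in the scene. Friction and masses are not known exactly. Their poses are not given: they have to be found in the camera images.
- projector: opened projector, fixed; origin on the table under the ring's middle; x axis along the level lens axis, from the ring to the chassis (the glass looks to -x), z up. Barrel 70 mm thick, axis 62 mm above the table, x -73 to 50 mm (front rim 80 mm thick). Chassis x 50 to 300, y -130 to 190 mm, at most 88 mm high but for the locking slide and the remote control on it
- ring_top (a point): highest point of the knurled ring, mid-width, fixed to the projector (does not turn), 106 mm above the table. Ring: black, 88 mm in diameter, 34 mm wide along the lens axis, coaxial with the barrel, open to touch from above
- ring_index (a point): point on the ring's rim in the middle of its white index line (33 mm long, parallel to the lens axis); turns with the ring
- long_mark (a point): middle of the long wide black mark (21 x 6 mm) on the fixed aluminium collar (82 mm in diameter, x 21 to 43 mm of the projector) behind the ring, 0.225 rad to +y of the top. The collar has four marks, one per click; this is the third counted from the projector's -y side, the others are short (8 x 3 mm)
- ring (a joint): ring angle, rad; grows as its top moves to the projector's +y, 44 mm of surface per rad. Clicks at 0, 0.45, 0.9 (long mark), 1.35; stops at -0.07 and 1.42. Starts at or near the first or second click. Let go between clicks, it springs to the nearer one; getting over takes about 3 N at the rim, by friction of a fingertip pressed on it (10 to 20 N is plenty)
- lock_top (a point): middle of the top face of the locking slide, a grey metal block 26 mm (projector x) by 14 mm (y), 16 mm high, top 103 mm above the table; it rides on a black track, whose top is 87 mm above the table, on the right (-y) side of the front deck, 90 mm behind the ring's middle
- lock (a joint): travel of the locking slide in m, 0 = out (its middle at y = -110 mm of the projector), 0.025 = fully home at its stop (y = -85 mm); it grows towards the projector's +y, needs about 1.5 N and stays where it is left
- remote: bystander: white remote control, 150 x 45 x 18 mm, lying on the projector's left rear shield; origin under its middle
- lens_cap: bystander: black disc 82 mm across, 12 mm high, on the table left of the lens; origin under its middle
- spare_lens: bystander: black lens barrel standing on the table right of the lens, 66 mm across, 75 mm high; origin under its middle
- driver: bystander: screwdriver 170 mm long, lying; origin under its middle
- lamp: bystander: lamp module, 60 x 60 mm base, 46 mm high; origin under its middle
- screw_jar: bystander: jar 56 mm across, 70 mm high; origin under its middle
- tape: bystander: empty tape core, 90 mm across, 20 mm high; origin under its middle

How it is judged:
By the outcome, as a careful person would: the job done as asked, in the order asked, and still so for the second after the job is handed in, with the robot touching nothing.
It also fails if it takes over 48 s, if anything falls off the work surface, if the arm or the gripper's body presses on something with over 40 N, if the wrist force passes 120 N, or if a joint passes its speed limit or range.

## Working session

There is one attempt and no reset: what is moved stays moved. The work goes in short steps, Python scripts to look and compute and a shell command to move; the robot and the scene stay as the last step left them, time stands still between calls to the robot, and variables do not carry over. Pictures are saved under pics/ and viewed, and the job is handed in when it is done.

```bash
mkdir -p pics
cat > h.py <<'E'
import numpy as np, cv2
from plant import manip
from scipy.spatial.transform import Rotation as R
def cam(n,save=None):
    f=manip.grab_frame(n)
    if save: cv2.imwrite('pics/'+save+'.png',f['img'][:,:,::-1])
    return f
def rot(q): return R.from_quat([q[1],q[2],q[3],q[0]]).as_matrix()
def ray(f,px):
    K=np.array(f['intrinsics']);D=np.array(f['D'])
    u=cv2.undistortPoints(np.array([[px]],float),K,D)[0,0]
    d=rot(f['orientation'])@np.array([u[0],-u[1],-1]); return np.array(f['position']),d
def onz(f,px,z):
    p,d=ray(f,px); return p+d*(z-p[2])/d[2]
def proj(f,P):
    c=rot(f['orientation']).T@(np.asarray(P,float)-np.array(f['position']))
    return cv2.projectPoints(np.array([[c[0],-c[1],-c[2]]]),np.zeros(3),np.zeros(3),np.array(f['intrinsics']),np.array(f['D']))[0][0,0]
E
python3 - <<'E'
from h import *
for n in ['scene','side','wrist']:
    f=cam(n,n+'0'); print(n,f['position'],f['orientation'],np.array(f['intrinsics']).tolist(),f['D'])
print(manip.state())
E
```

```text
scene [ 0.90569187 -0.59798731  1.2509195 ] [0.93319411 0.25276742 0.07110758 0.24535914] [[434.4450475261923, 0.0, 323.910500256297], [0.0, 434.4450475261923, 195.2209261275746], [0.0, 0.0, 1.0]] [-0.01990845  0.          0.          0.          0.        ]
side [0.4986119  1.05791385 0.7832575 ] [-0.01923534 -0.01199811  0.47937028  0.87731988] [[379.9602439304448, 0.0, 317.6042657177484], [0.0, 379.9602439304448, 201.3041377656624], [0.0, 0.0, 1.0]] [-0.0217394  0.         0.         0.         0.       ]
wrist [0.62522974 0.06860321 0.37306186] [ 9.90542081e-01 -1.37207074e-01  5.31123807e-04  5.67186128e-04] [[279.1925000292068, 0.0, 321.770425422507], [0.0, 279.1925000292068, 204.3529370785056], [0.0, 0.0, 1.0]] [-0.03043588  0.          0.          0.          0.        ]
{'time': 0.15, 'joint_pos': array([-1.19001104e-01,  5.32400105e-02,  1.61395982e+00,  1.68606897e-05,
        1.47599765e+00, -1.18981533e-01]), 'joint_vel': array([ 0.00035781, -0.00245825, -0.00320277,  0.00077412, -0.00033539,
        0.0008169 ]), 'joint_efforts': array([ 5.10442842e-04, -3.94241810e+01, -3.70721948e+01, -1.15854355e-04,
        4.61802789e-03,  5.00508997e-05]), 'tool_pos': array([6.24522939e-01, 6.14913322e-05, 2.30335079e-01]), 'tool_rot': array([-1.03587497e-04,  9.99999678e-01, -1.05898942e-05, -7.95742530e-04]), 'contact_force': array([-0.39889453, -0.29214214,  0.02545885]), 'ft_torque': array([-0.01391717,  0.03257677, -0.03511481]), 'gripper_width': 0.9966390157846804}
```

View pics/scene0.png

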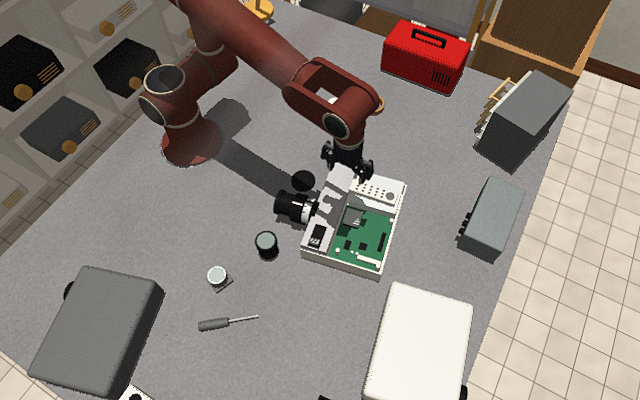

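View pics/side0.png

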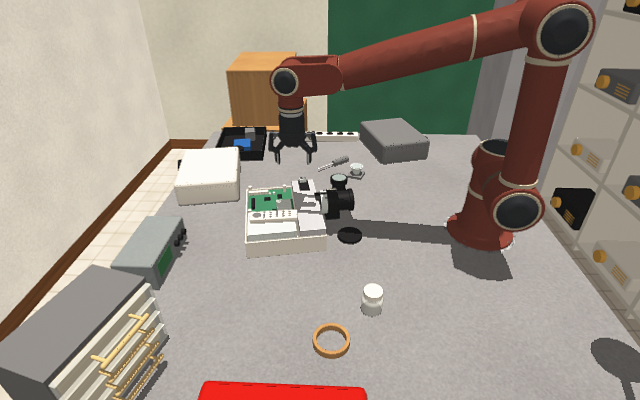

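View pics/wrist0.png

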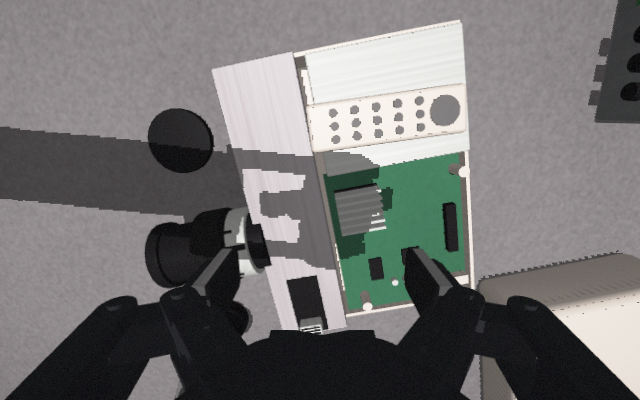

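Run:
```python
from h import *
f=cam('wrist')
for n,px,z in [('chTL',(213,70),.088),('chTR',(462,20),.088),('ring',(210,235),.106),('rim',(165,258),.102),('lock',(312,325),.103),('collar',(240,232),.103)]:
    print(n,onz(f,px,z))
i=cv2.resize(f['img'][170:350,130:360],None,fx=3.4,fy=3.3,interpolation=cv2.INTER_CUBIC); cv2.imwrite('pics/w1.png',i[:,:,::-1])
f=cam('scene'); i=cv2.resize(f['img'][150:290,250:420],None,fx=4.5,fy=4.2,interpolation=cv2.INTER_CUBIC); cv2.imwrite('pics/s1.png',i[:,:,::-1])
```

```text
chTL [0.52218694 0.11980084 0.088     ]
chTR [0.75267258 0.1627252  0.088     ]
ring [ 0.50972622 -0.03991076  0.106     ]
rim [ 0.45575174 -0.06846424  0.102     ]
lock [ 0.61396381 -0.15232461  0.103     ]
collar [ 0.54023303 -0.03766385  0.103     ]
```

View pics/w1.png

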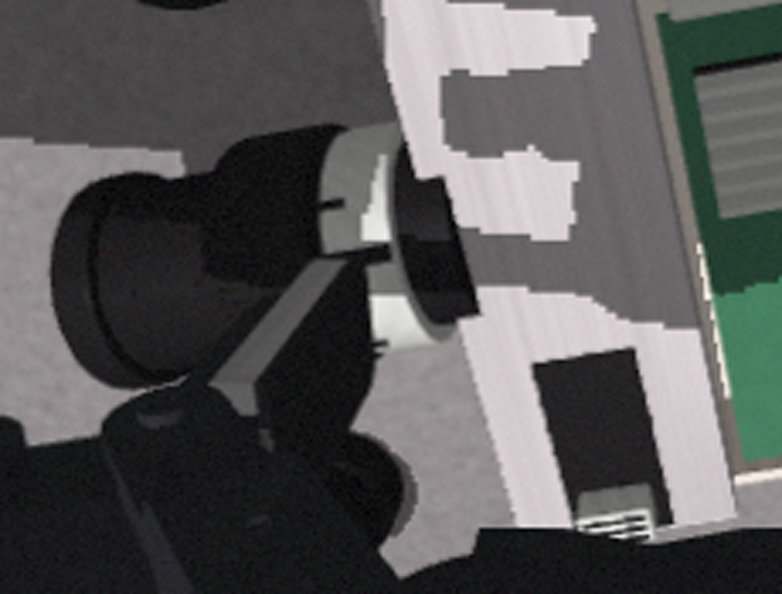

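View pics/s1.png

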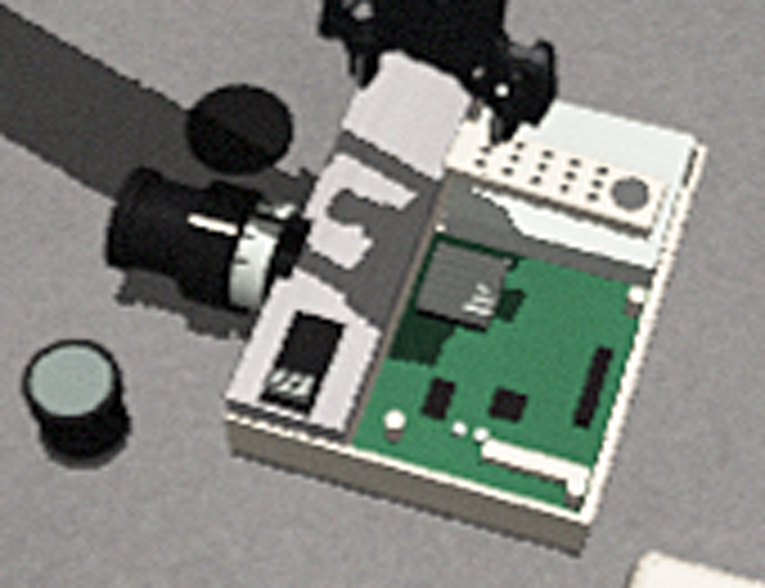

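```bash
python3 -m crank '[[-2,2,-0.5,-0.9],[-3,3,-0.5,-0.85],[-3,3,-0.5,0],[-2,2,-0.5,0],[0,2,0,0],[0,0,0,0],[0,0,0,0],[0,0,0,0]]' 0
python3 - <<'E'
from h import *
f=cam('wrist','w2')
np.save('f.npy',f,allow_pickle=True)
i=cv2.resize(f['img'][0:300,120:520],None,fx=2,fy=2,interpolation=cv2.INTER_CUBIC); cv2.imwrite('pics/w2z.png',i[:,:,::-1])
f=cam('scene'); np.save('fs.npy',f,allow_pickle=True); i=cv2.resize(f['img'][150:290,250:420],None,fx=4.5,fy=4.2,interpolation=cv2.INTER_CUBIC); cv2.imwrite('pics/s2.png',i[:,:,::-1])
E
```

```text
time: 0.92
tool_pos: [0.5428, -0.1284, 0.2507]
tool_rot: [-0.0, 0.996, 0.092, -0.0]
contact_force: [-0.1, 0.9, -0.9]
gripper_width: -0.001
```

View pics/w2z.png

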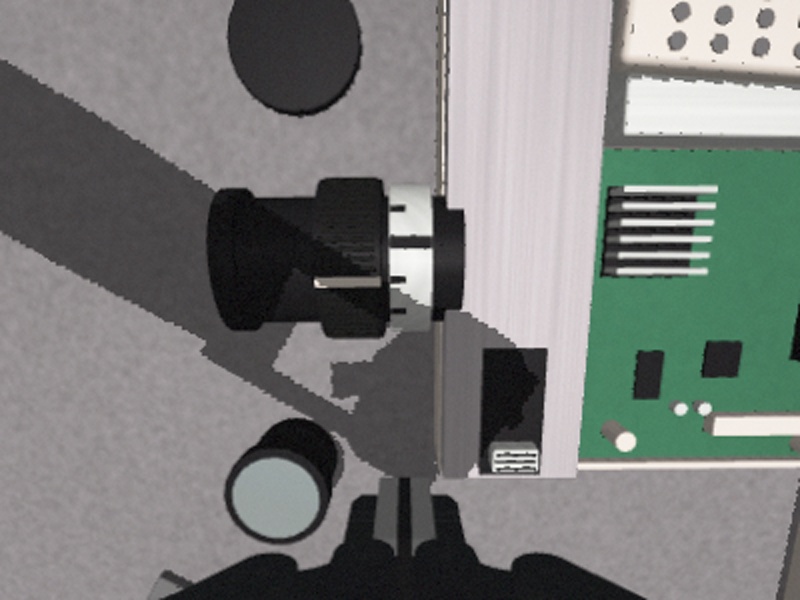

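View pics/s2.png

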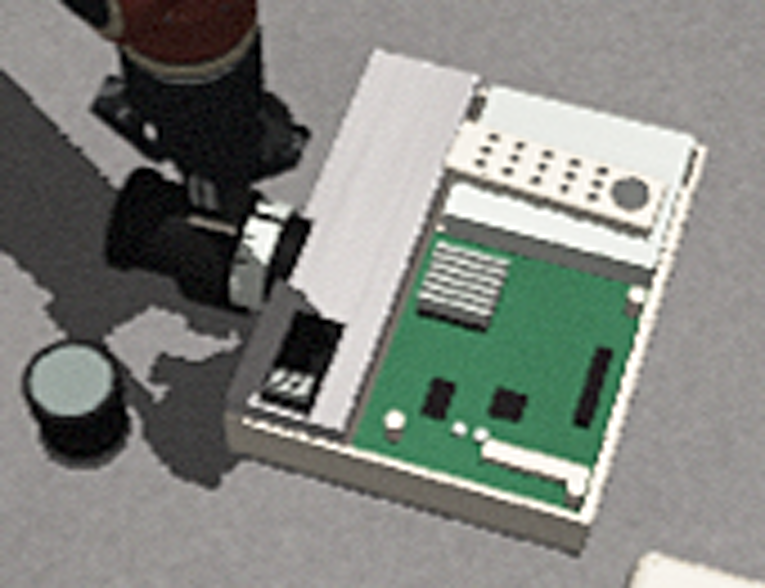

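Run:
```python
from h import *
f=np.load('f.npy',allow_pickle=True).item()
c=lambda x,y:(120+x/2,y/2)
P={}
for n,p,z in [('mark2in',(391,279),.1006),('longL',(388,241),.1020),('longR',(433,242),.1020),('ringT_L',(317,245),.106),('ringT_R',(388,245),.106),
 ('idxL',(315,283),.1055),('idxR',(380,284),.1055),('lockTL',(493,443),.103),('lockTR',(539,443),.103),('lockc',(517,452),.103),
 ('trkTL',(483,349),.087),('trkTR',(548,349),.087),('deckR_top',(613,0),.088),('deckR_bot',(577,477),.088),('BL',(440,478),.086)]:
    P[n]=onz(f,c(*p),z); print(n,P[n].round(4))
d=P['longR']-P['longL']; print('yaw long',np.arctan2(d[1],d[0]))
d=P['deckR_top']-P['deckR_bot']; print('yaw deck',np.arctan2(-d[0],d[1]))
d=P['trkTR']-P['trkTL']; print('yaw trk',np.arctan2(d[1],d[0]))
s=manip.state(); M=rot(s['tool_rot']); print(M.round(3), 'tool yaw',np.arctan2(M[1,0],M[0,0]), s['tool_pos'])
i=cv2.resize(f['img'][160:245,340:420],None,fx=7,fy=7,interpolation=cv2.INTER_CUBIC); cv2.imwrite('pics/w2lock.png',i[:,:,::-1])
i=cv2.resize(f['img'][80:175,260:360],None,fx=6,fy=6,interpolation=cv2.INTER_CUBIC); cv2.imwrite('pics/w2ring.png',i[:,:,::-1])
```

```text
mark2in [ 0.527  -0.0756  0.1006]
longL [ 0.5223 -0.0574  0.102 ]
longR [ 0.5446 -0.0538  0.102 ]
ringT_L [ 0.4881 -0.0658  0.106 ]
ringT_R [ 0.5227 -0.0594  0.106 ]
idxL [ 0.4897 -0.0843  0.1055]
idxR [ 0.5221 -0.0788  0.1055]
lockTL [ 0.598  -0.1519  0.103 ]
lockTR [ 0.6229 -0.1473  0.103 ]
lockc [ 0.6122 -0.1546  0.103 ]
trkTL [ 0.5837 -0.1042  0.087 ]
trkTR [ 0.6193 -0.0975  0.087 ]
deckR_top [0.6081 0.073  0.088 ]
deckR_bot [ 0.6552 -0.1683  0.088 ]
BL [ 0.5759 -0.1844  0.086 ]
yaw long 0.16323519000940429
yaw deck 0.19254178034885147
yaw trk 0.18570446617731962
[[ 0.983  0.184 -0.001]
 [ 0.184 -0.983  0.001]
 [-0.001 -0.001 -1.   ]] tool yaw 0.18457180219546807 [ 0.54288556 -0.12795617  0.25066749]
```

View pics/w2lock.png

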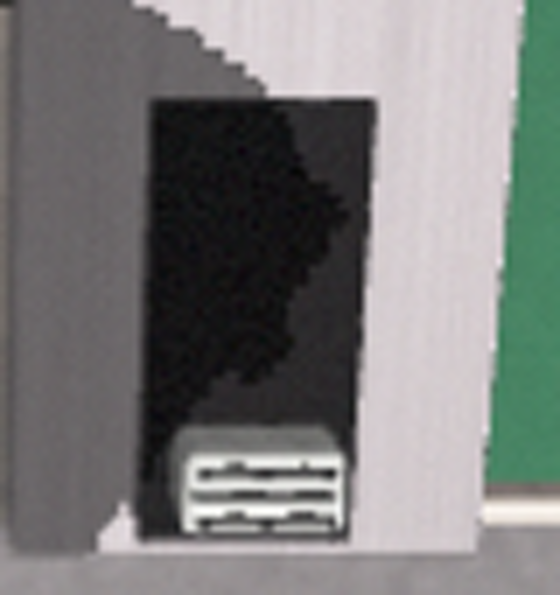

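View pics/w2ring.png

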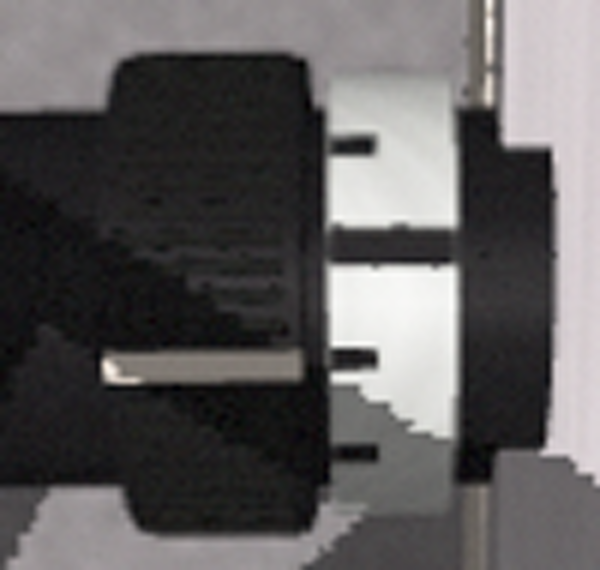

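```bash
python3 -m crank '[[-1,-2,2,0],[-1.8,-3.2,2,0],[0,0,3,0],[0,0,3,0],[0,0,2.5,0],[0,0,0.5,0],[0,0,0,0],[0,0,0,0]]'
python3 - <<'E'
from h import *
s=manip.state();f=cam('wrist','w3');fs=cam('scene')
d=np.array(s['tool_pos'])-[.5037,-.0704,0]; a=.185
print('proj',d@[np.cos(a),np.sin(a),0],d@[-np.sin(a),np.cos(a),0],d[2],s['contact_force'])
i=cv2.resize(fs['img'][150:290,250:420],None,fx=4.5,fy=4.2,interpolation=cv2.INTER_CUBIC); cv2.imwrite('pics/s3.png',i[:,:,::-1])
E
```

```text
time: 1.68
tool_pos: [0.5066, -0.0827, 0.1221]
tool_rot: [0.0, 0.996, 0.092, 0.0]
contact_force: [-0.3, -0.3, 0.9]
gripper_width: -0.004
proj 0.0005861361115596313 -0.012673086266797048 0.12214388731522113 [-0.28420414 -0.30817826  0.90258683]
```

View pics/w3.png

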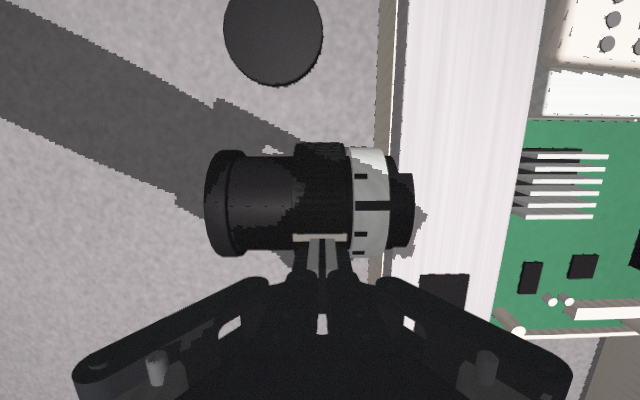

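View pics/s3.png

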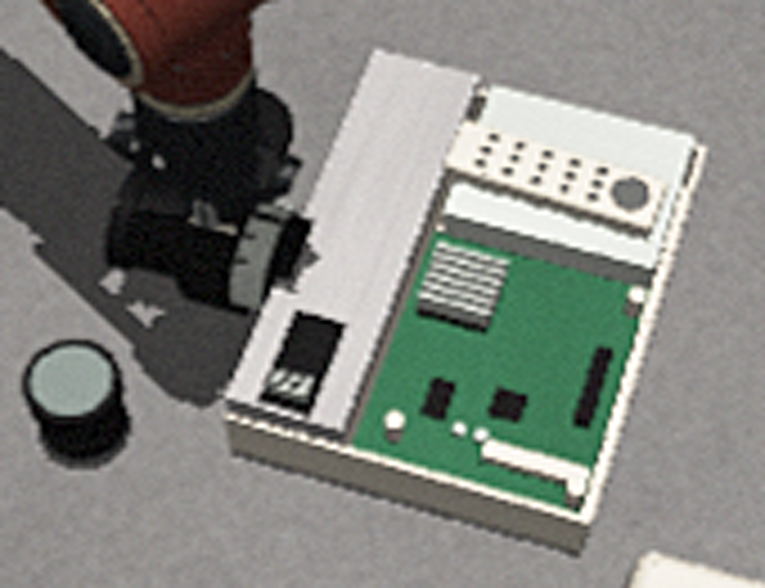

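```bash
python3 -m crank '[[0,0,0.9,0],[0,0,0.4,0],[0,0,0.1,0],[0,0,0.1,0],[0,0,0,0],[0,0,0,0]]'
```

```text
time: 2.28
tool_pos: [0.5059, -0.0831, 0.1062]
tool_rot: [-0.0, 0.996, 0.091, 0.0]
contact_force: [0.4, -0.2, 0.6]
gripper_width: -0.003
```

```bash
python3 -m crank '[[0,0,0.1,0],[0,0,0,0]]';python3 -m crank '[[0,0,0.1,0],[0,0,0,0]]'
```

```text
time: 2.45
tool_pos: [0.5062, -0.0832, 0.1056]
tool_rot: [0.0, 0.996, 0.091, 0.0]
contact_force: [-0.7, 0.3, 0.8]
gripper_width: -0.0
time: 2.62
tool_pos: [0.5064, -0.0835, 0.1054]
tool_rot: [0.001, 0.996, 0.092, 0.0]
contact_force: [-2.2, -0.9, 5.4]
gripper_width: -0.0
```

```bash
python3 -m crank '[[0,0,0.1,0],[0,0,0,0]]';python3 -m crank '[[0,0,0.1,0],[0,0,0,0]]'
```

```text
time: 2.78
tool_pos: [0.5065, -0.0839, 0.1051]
tool_rot: [0.001, 0.996, 0.092, 0.0]
contact_force: [-4.3, -1.7, 8.8]
gripper_width: 0.005
time: 2.95
tool_pos: [0.5067, -0.0843, 0.105]
tool_rot: [0.001, 0.996, 0.092, 0.0]
contact_force: [-6.1, -1.3, 12.5]
gripper_width: 0.001
```

```bash
python3 -m crank '[[0,-0.3,0,0],[0,-0.3,0,0],[0,-0.3,0,0]]';python3 -m crank '[[0,-0.3,0,0],[0,-0.3,0,0],[0,-0.3,0,0]]'
python3 - <<'E'
from h import *
f=cam('wrist'); i=cv2.resize(f['img'][120:280,220:420],None,fx=4,fy=3.7,interpolation=cv2.INTER_CUBIC); cv2.imwrite('pics/w4.png',i[:,:,::-1])
E
```

```text
time: 3.2
tool_pos: [0.5052, -0.0767, 0.1057]
tool_rot: [0.003, 0.996, 0.092, 0.0]
contact_force: [-6.7, -5.0, 15.4]
gripper_width: -0.001
time: 3.45
tool_pos: [0.5032, -0.0662, 0.1057]
tool_rot: [0.001, 0.996, 0.091, -0.0]
contact_force: [-8.9, -0.7, 16.7]
gripper_width: 0.0
```

View pics/w4.png

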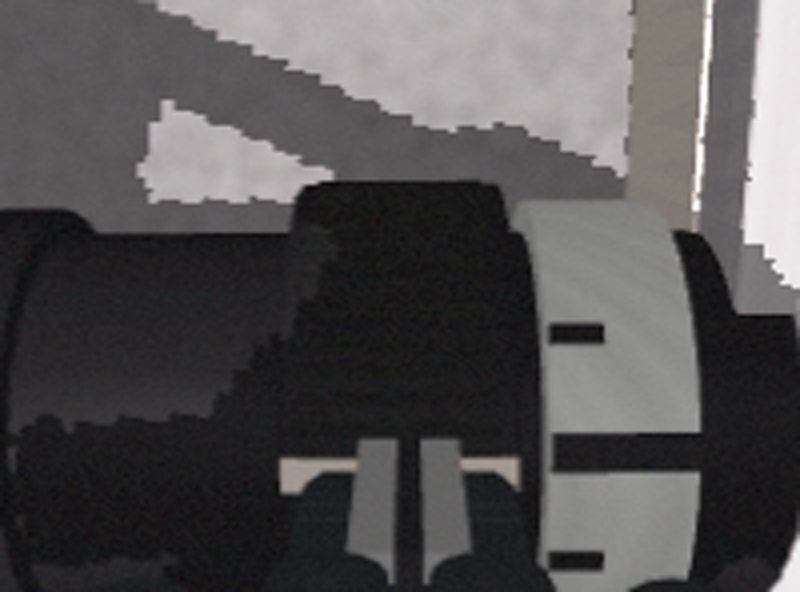

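```bash
python3 -m crank '[[0,-0.2,0,0],[0,-0.15,0,0],[0,0,0,0]]'
python3 - <<'E'
from h import *
f=cam('wrist'); i=cv2.resize(f['img'][120:280,220:420],None,fx=4,fy=3.7,interpolation=cv2.INTER_CUBIC); cv2.imwrite('pics/w5.png',i[:,:,::-1])
E
```

```text
time: 3.75
tool_pos: [0.5026, -0.0629, 0.1057]
tool_rot: [0.001, 0.996, 0.092, 0.0]
contact_force: [-8.3, -1.0, 16.4]
gripper_width: -0.003
```

View pics/w5.png

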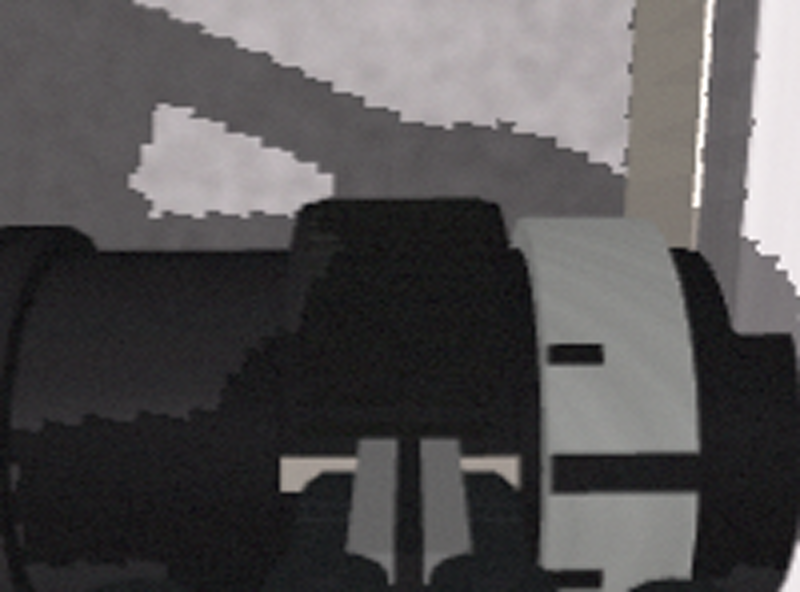

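Index and long mark now line up (rows 474 and 472). Lift straight up and back off to look.

```bash
python3 -m crank '[[0,0,-0.4,0],[0,0,-1,0],[0,0,-3,0],[0,2,-3,0],[0,3,-3,0],[0,3,-2,0],[0,0,0,0],[0,0,0,0]]'
python3 - <<'E'
from h import *
f=cam('wrist','w6f'); np.save('f6.npy',f,allow_pickle=True)
i=cv2.resize(f['img'][40:240,200:440],None,fx=3.3,fy=3,interpolation=cv2.INTER_CUBIC); cv2.imwrite('pics/w6.png',i[:,:,::-1])
E
```

```text
time: 4.47
tool_pos: [0.5173, -0.1413, 0.2275]
tool_rot: [0.001, 0.996, 0.09, 0.001]
contact_force: [0.1, 0.4, -0.3]
gripper_width: -0.0
```

View pics/w6.png

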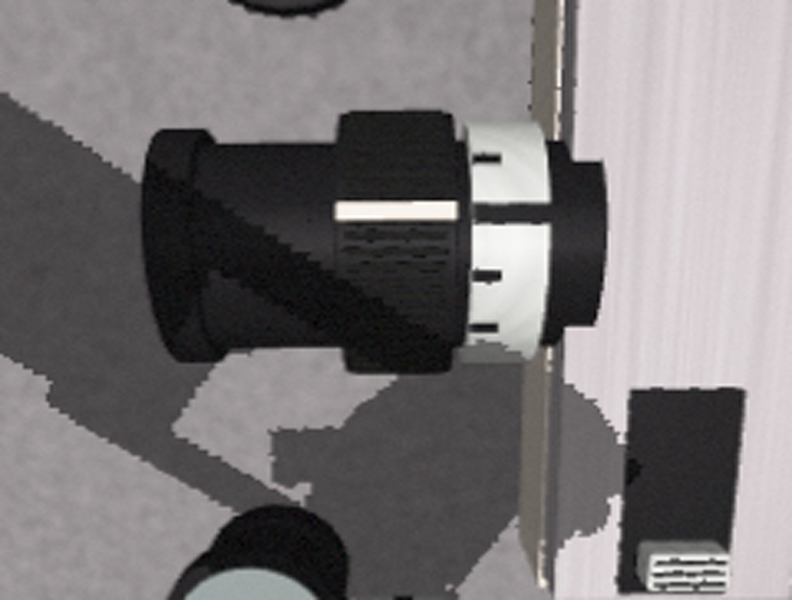

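View pics/w6f.png

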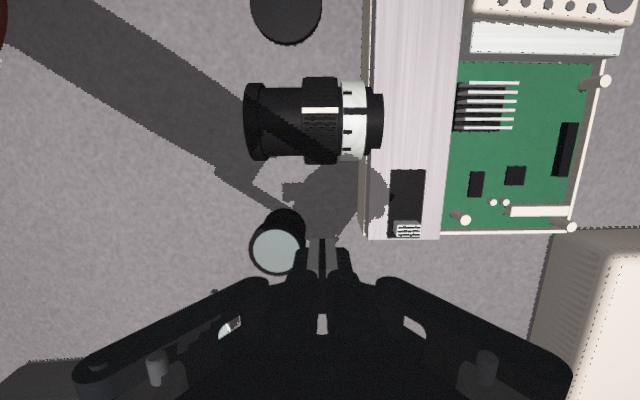

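```bash
python3 -m crank '[[3,2.2,0,0],[3,2.3,0,0],[3,2.3,2,0],[0,0,3,0],[0,0,3,0],[0,0,2,0],[0,0,0,0],[0,0,0,0]]'
python3 - <<'E'
from h import *
s=manip.state();f=cam('wrist','w7')
d=np.array(s['tool_pos'])-[.5037,-.0704,0]; a=.185
print('proj',d@[np.cos(a),np.sin(a),0],d@[-np.sin(a),np.cos(a),0],d[2],s['contact_force'])
E
```

```text
time: 5.18
tool_pos: [0.6145, -0.1881, 0.1229]
tool_rot: [-0.002, 0.996, 0.092, -0.003]
contact_force: [0.2, -0.6, -0.3]
gripper_width: -0.006
proj 0.08728575269285549 -0.13606199904673053 0.12290377732845717 [ 0.20949313 -0.62710771 -0.33258495]
```

View pics/w7.png

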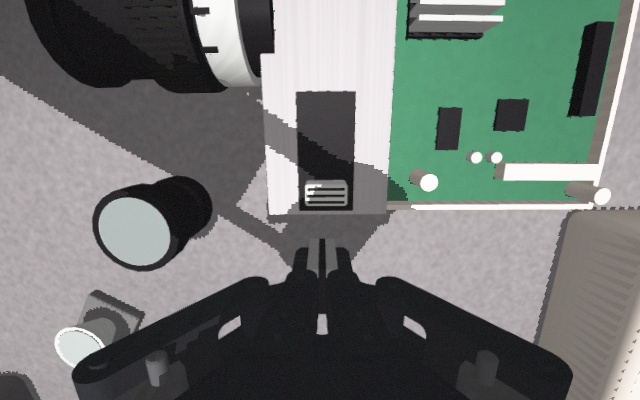

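Run:
```python
from h import *
f=cam('wrist'); a=.185
i=cv2.resize(f['img'][160:270,270:400],None,fx=6,fy=5.4,interpolation=cv2.INTER_CUBIC); cv2.imwrite('pics/w8.png',i[:,:,::-1])
for p in [(326,184),(326,206),(306,195),(347,195)]:
    d=onz(f,p,.103)-[.5037,-.0704,0]
    print(d@[np.cos(a),np.sin(a),0],d@[-np.sin(a),np.cos(a),0])
```

```text
0.09174934294304499 -0.10271279581516887
0.09180910654243973 -0.11653513516705943
0.07957105078477261 -0.10955324355651408
0.10459840766943147 -0.1095421684332742
```

View pics/w8.png

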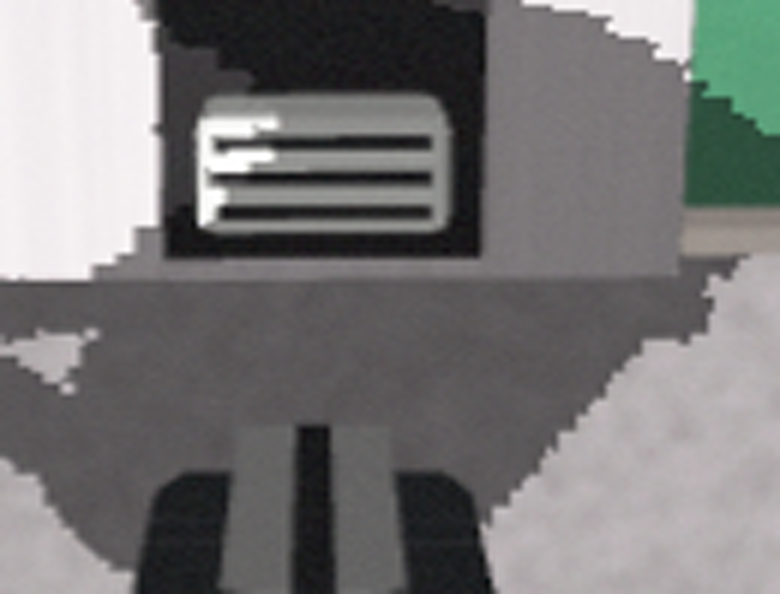

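```bash
python3 -m crank '[[0.4,0.4,0.5,0],[0,0,1.2,0],[0,0,1,0],[0,0,0,0],[0,0,0,0]]'
python3 - <<'E'
from h import *
s=manip.state();f=cam('wrist'); i=cv2.resize(f['img'][120:280,220:420],None,fx=4,fy=3.7,interpolation=cv2.INTER_CUBIC); cv2.imwrite('pics/w9.png',i[:,:,::-1])
d=np.array(s['tool_pos'])-[.5037,-.0704,0]; a=.185
print('proj',d@[np.cos(a),np.sin(a),0],d@[-np.sin(a),np.cos(a),0],d[2],s['contact_force'])
E
```

```text
time: 5.7
tool_pos: [0.6201, -0.1929, 0.0975]
tool_rot: [-0.001, 0.996, 0.091, -0.001]
contact_force: [-0.6, -0.4, -0.4]
gripper_width: 0.002
proj 0.09192253208239327 -0.14179616938477618 0.09750592004323823 [-0.62054325 -0.36510061 -0.38104242]
```

View pics/w9.png

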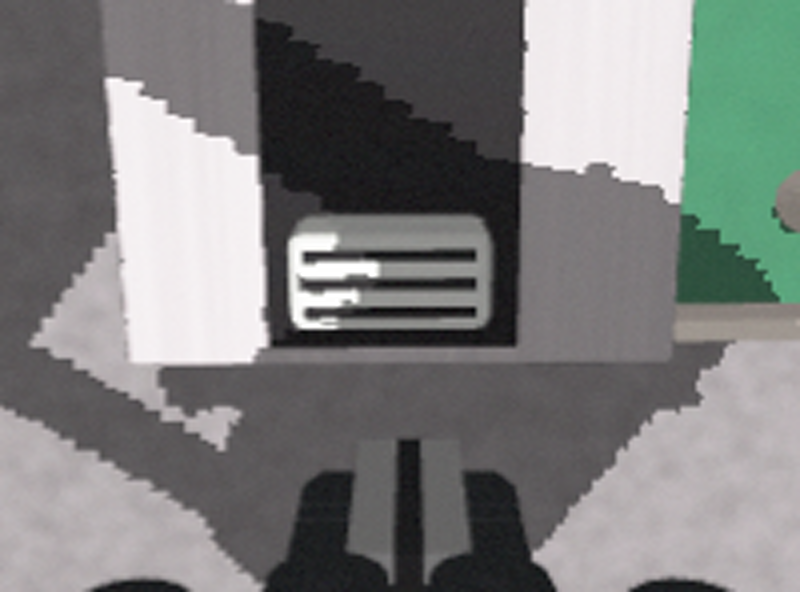

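```bash
python3 -m crank '[[0,-0.5,0.2,0],[0,-0.5,0,0],[0,-0.5,0,0],[0,-0.4,0,0],[0,-0.4,0,0],[0,0,0,0]]';python3 -m crank '[[0,-0.4,0,0],[0,-0.4,0,0],[0,-0.3,0,0],[0,0,0,0]]'
python3 - <<'E'
from h import *
s=manip.state();f=cam('wrist'); i=cv2.resize(f['img'][120:280,220:420],None,fx=4,fy=3.7,interpolation=cv2.INTER_CUBIC); cv2.imwrite('pics/w10.png',i[:,:,::-1])
d=np.array(s['tool_pos'])-[.5037,-.0704,0]; a=.185
print('proj',d@[np.cos(a),np.sin(a),0],d@[-np.sin(a),np.cos(a),0],d[2],s['contact_force'])
E
```

```text
time: 6.25
tool_pos: [0.6169, -0.1698, 0.0973]
tool_rot: [-0.0, 0.996, 0.092, 0.0]
contact_force: [0.1, -0.4, 0.2]
gripper_width: 0.001
time: 6.58
tool_pos: [0.6149, -0.1592, 0.0972]
tool_rot: [-0.0, 0.996, 0.092, 0.0]
contact_force: [0.3, -0.5, 0.8]
gripper_width: 0.001
proj 0.09293960762583865 -0.10769513247917932 0.09720362685171233 [ 0.30140711 -0.53478838  0.75810344]
```

View pics/w10.png

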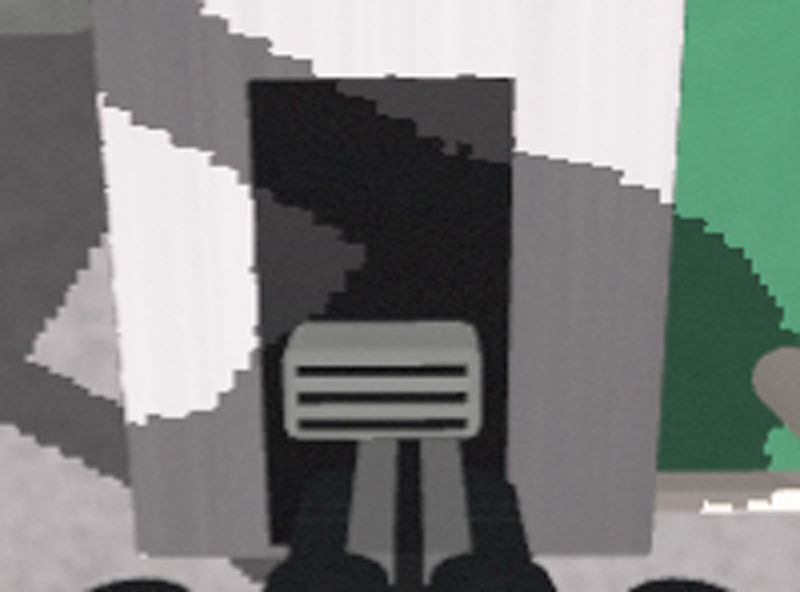

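```bash
python3 -m crank '[[0,-0.4,0,0],[0,-0.3,0,0],[0,-0.2,0,0],[0,0,0,0]]';python3 -m crank '[[0,-0.2,0,0],[0,-0.2,0,0],[0,0,0,0]]'; python3 -m crank '[[0,-0.2,0,0],[0,0,0,0]]'
```

```text
time: 6.97
tool_pos: [0.6137, -0.1534, 0.0973]
tool_rot: [0.003, 0.996, 0.092, 0.001]
contact_force: [2.2, -9.3, -2.5]
gripper_width: -0.004
time: 7.22
tool_pos: [0.6137, -0.153, 0.0975]
tool_rot: [0.007, 0.996, 0.091, 0.002]
contact_force: [4.5, -18.6, -5.4]
gripper_width: 0.003
time: 7.38
tool_pos: [0.6136, -0.1528, 0.0976]
tool_rot: [0.008, 0.996, 0.091, 0.002]
contact_force: [5.5, -24.0, -8.6]
gripper_width: 0.003
```

```bash
python3 -m crank '[[0,1,0,0],[0,2,0,0],[0,2,-2,0],[0,2,-4,0],[-2,0,-4,0],[-2,0,-3,0],[0,0,0,0],[0,0,0,0]]'
python3 - <<'E'
from h import *
f=cam('wrist','w11'); np.save('f11.npy',f,allow_pickle=True)
i=cv2.resize(f['img'][20:220,200:440],None,fx=3.3,fy=3,interpolation=cv2.INTER_CUBIC); cv2.imwrite('pics/w11z.png',i[:,:,::-1])
E
```

```text
time: 8.05
tool_pos: [0.5875, -0.2202, 0.2252]
tool_rot: [0.001, 0.996, 0.091, 0.003]
contact_force: [0.3, -0.1, -0.3]
gripper_width: -0.001
```

View pics/w11z.png

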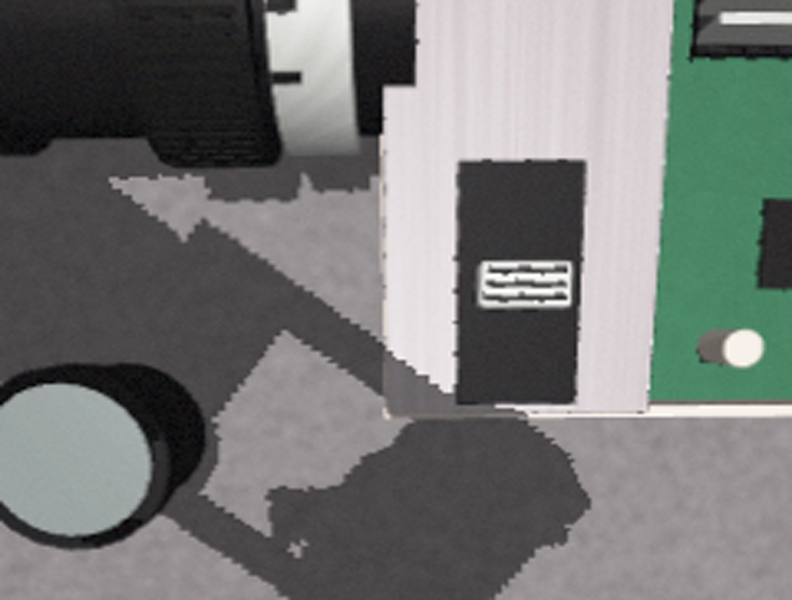

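```bash
python3 - <<'E'
from h import *
f=np.load('f11.npy',allow_pickle=True).item(); a=.185
for p in [(525,262),(525,306),(525,284)]:
    d=onz(f,(200+p[0]/3.3,20+p[1]/3),.103)-[.5037,-.0704,0]
    print(d@[np.cos(a),np.sin(a),0],d@[-np.sin(a),np.cos(a),0])
E
python3 -m crank '[[-2,-2,0,0],[-3,-3,-1,0],[-1,-2,0,0],[0,0,0,0],[0,0,0,0]]'
python3 - <<'E'
from h import *
f=cam('wrist','w12'); print(manip.state()['contact_force'])
i=cv2.resize(f['img'][40:240,200:440],None,fx=3.3,fy=3,interpolation=cv2.INTER_CUBIC); cv2.imwrite('pics/w12z.png',i[:,:,::-1])
E
```

```text
0.08988371704349023 -0.07860538435373704
0.09029893817603023 -0.09136147840997126
0.09008930962001402 -0.08494413757690232
time: 8.52
tool_pos: [0.5157, -0.1615, 0.2293]
tool_rot: [-0.001, 0.996, 0.092, -0.001]
contact_force: [0.2, 0.3, 0.3]
gripper_width: 0.0
[-0.51113022  0.01617249  0.14695279]
```

View pics/w12z.png

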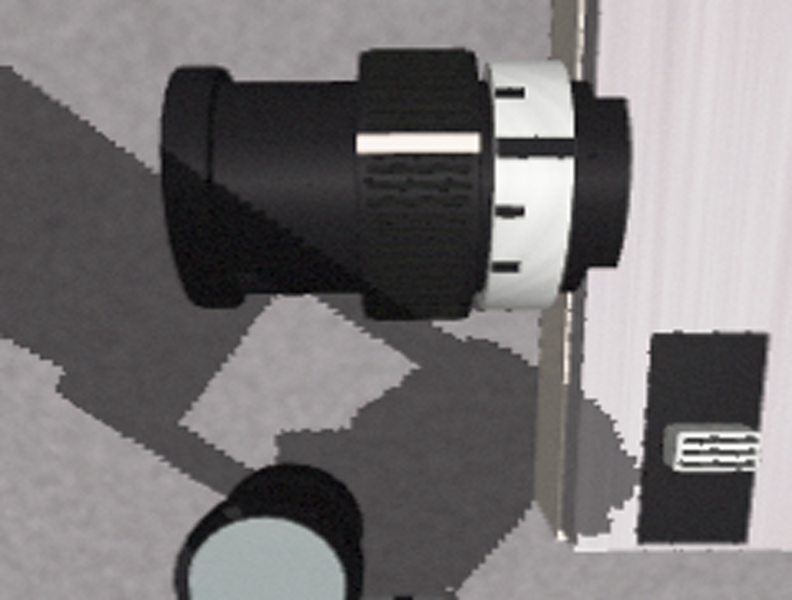

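Run:
```python
from h import *
f=cam('wrist'); a=.185; o=np.array([.5037,-.0704,0]);ux=np.array([np.cos(a),np.sin(a),0]);uy=np.array([-np.sin(a),np.cos(a),0])
def pt(x,r,t): return o+ux*x+uy*r*np.sin(t)+np.array([0,0,.062+r*np.cos(t)])
for n,x,r,t in [('idx.90',0,.044,.225),('idx.86',0,.044,.185),('idx.94',0,.044,.265),('long',.032,.041,.225),('2nd',.025,.041,-.225),('4th',.025,.041,.675)]:
    p=proj(f,pt(x,r,t)); print(n,((p-[200,40])*[3.3,3]).round(1))
```

```text
idx.90 [416.8 140. ]
idx.86 [416.8 146. ]
idx.94 [416.8 134.1]
long [533.2 143.9]
2nd [505.9 207.3]
4th [506.3  90. ]
```

```bash
python3 -c "
from plant import manip
print(manip.job_done())"
```

```text
the job is handed in; nothing more can be done
None
```

The zoom ring now sits at the long mark and the locking slide is fully home. I did them in that order and handed the job in about 8.5 s into the 48 s limit.

- **Zoom ring:** I stroked the top about 20 mm towards +y with the shut fingertips, pressing at about 16 N. It went from the second click to the third. After I let go, the index line stood 4 rows above the long mark in the enlarged picture. That matches the 3.9 rows expected at 0.90 rad, and it was unchanged after the slide was pushed.
- **Locking slide:** I pushed it until the force climbed to about 24 N with almost no further movement. With the finger withdrawn, the camera put the slide's middle at y = -84.9 mm, against -85 mm for fully home.
- **Other things:** I picked nothing up and touched only the ring and the slide. The last arm pose was clear of everything, with a wrist force of about 0.5 N, which is sensor noise. I did not measure each bystander's position again at the end.

No checks failed or disagreed. While I pressed on the ring there was also a sideways force of up to about 9 N, well under the limits.

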